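# Free the seized keeper and stack the slide cases

### The job

The keeper over the sloping slide-case stand has seized: break its knob loose with a short firm clockwise twist and turn it on until the keeper is swung fully clear. Then stack all the white slide cases lying on the bench flat on the slope, one on top of another and lengthwise up the slope, each with its end against the backstop, and turn the knob back until it is firmly home and the keeper is over the stack again. Turn the keeper by its knob only, never push on the keeper bar itself, and leave the brass weight and the beaker where they are.

Things in the scene. Friction and masses are not known exactly. Their poses are not given: they have to be found in the camera images.
- knob (a joint): knob angle, rad: 0 = home, keeper over the tray, tip toward the backstop; grows clockwise from above to the stop at 2.0 = fully clear. Seized at home: 0.4 to 0.6 N m must be overcome over the first 0.2 rad, from 0.3 rad on it is nearly free (under 0.05 N m); the same stiffness must be overcome from 0.25 to 0.1 rad when turned back home. Stays where left. Starts at home. Turn about 1 rad a grasp, then regrasp.
- knob_grip (a point): centre of the upright black wing (T-grip) of the knob, 46 mm long, 13 mm thick, 32 mm high; grip it across the 13 mm from above. On the post's vertical axis, 168 mm above the bench; the wing ends 16 mm above this point, and the keeper's top is 28 mm below it. x axis: along the wing, away from the keeper's tip (wing and keeper are parallel).
- keeper (a point): steel keeper bar fixed to the knob, 16 mm wide, top 140 mm and underside 129 mm above the bench, reaching 112 mm from the post axis along its own -x axis. Origin on the post axis, 130 mm above the bench. Not to be pushed.
- tray (a point): sloping aluminium tray, 50 mm wide, 87 mm up the slope, on a fixed stand whose place and yaw vary. Origin: where its upper face meets the backstop face, mid-width, 30 mm above the bench. x: up the 18 degree slope (away from the robot), y: across, z: square to the face. Sides open. Cases lying home have their centres at x = 42 mm, y = 0, z = 8, 24, 40, 56 mm.
- backstop (a point): top edge of the backstop's inner face: a 50 mm wide, 5 mm thick wall at the low (near) end of the tray, 56 mm high square to the tray face
- post_foot (a point): foot, at bench height, of the 20 mm thick upright post that carries the knob, behind the upper end of the tray, 130 mm level from the tray's origin
- weight: brass balance weight with a small head knob, 32 mm across, 42 mm high, beside the left edge of the balance, bystander; origin centre of its underside
- beaker: clear beaker 55 mm across, 70 mm high, bystander, right of the balance; origin centre of its underside
- case1_c (a point): centre of a white plastic slide case 84x54x16 mm (x, y, z), plain box, 40 to 85 g, lying on the bench; all cases are alike, 3 or 4 of them are present. Axes: x along the 84 mm, y along the 54 mm (grip across it), z up through the flat face
- case1: the same case, origin at the centre of its underside (8 mm below its centre)
- case2_c (a point): centre of a white plastic slide case 84x54x16 mm (x, y, z), plain box, 40 to 85 g, lying on the bench; all cases are alike, 3 or 4 of them are present. Axes: x along the 84 mm, y along the 54 mm (grip across it), z up through the flat face
- case2: the same case, origin at the centre of its underside (8 mm below its centre)
- case3_c (a point): centre of a white plastic slide case 84x54x16 mm (x, y, z), plain box, 40 to 85 g, lying on the bench; all cases are alike, 3 or 4 of them are present. Axes: x along the 84 mm, y along the 54 mm (grip across it), z up through the flat face
- case3: the same case, origin at the centre of its underside (8 mm below its centre)
- case4_c (a point): centre of a white plastic slide case 84x54x16 mm (x, y, z), plain box, 40 to 85 g, lying on the bench; all cases are alike, 3 or 4 of them are present. Axes: x along the 84 mm, y along the 54 mm (grip across it), z up through the flat face
- case4: the same case, origin at the centre of its underside (8 mm below its centre)
Mind the look-alikes: they are no part of the job. What is shaped like the case1 but purple is not meant.

How it is judged:
On the way, in this order (a step that is already met when the one before it is completed fails the run):
1. the knob is broken loose (value of joint knob above 0.5 rad), for 0.1 s.
2. the keeper is swung fully clear (knob beyond 1.7 rad) (value of joint knob above 1.7 rad), for 0.2 s.
3. all slide cases present are stacked on the slope against the backstop while the keeper is clear (knob beyond 1.5 rad), and let go (x of case1_c in the frame of tray between 0.037 and 0.049 m and y of case1_c in the frame of tray between -0.012 and 0.012 m and z of case1_c in the frame of tray between 0 and 0.064 m and angle between the z axis of each of case1_c, case2_c, case3_c, case4_c and the z axis of tray, either way round below 0.12 rad and angle between the x axis of each of case1_c, case2_c, case3_c, case4_c and the x axis of tray, either way round below 0.2 rad and x of case2_c in the frame of tray between 0.037 and 0.049 m and y of case2_c in the frame of tray between -0.012 and 0.012 m and z of case2_c in the frame of tray between 0 and 0.064 m and x of case3_c in the frame of tray between 0.037 and 0.049 m and y of case3_c in the frame of tray between -0.012 and 0.012 m and z of case3_c in the frame of tray between 0 and 0.064 m and x of case4_c in the frame of tray between 0.037 and 0.049 m and y of case4_c in the frame of tray between -0.012 and 0.012 m and z of case4_c in the frame of tray between 0 and 0.064 m and value of joint knob above 1.5 rad and contact force between the fingers and case1 below 0.2 N and contact force between the fingers and case2 below 0.2 N and contact force between the fingers and case3 below 0.2 N and contact force between the fingers and case4 below 0.2 N), for 0.2 s.
At the end, for the whole second after the job is handed in: the knob is home (under 0.12 rad) with the keeper over the stack; every case present lies flat on the slope in one stack (tilted under 0.12 rad from the tray, lengthwise within 0.2 rad, 12 mm sideways), its end within 7 mm of the backstop; all released (x of case1_c in the frame of tray between 0.037 and 0.049 m and y of case1_c in the frame of tray between -0.012 and 0.012 m and z of case1_c in the frame of tray between 0 and 0.064 m and angle between the z axis of each of case1_c, case2_c, case3_c, case4_c and the z axis of tray, either way round below 0.12 rad and angle between the x axis of each of case1_c, case2_c, case3_c, case4_c and the x axis of tray, either way round below 0.2 rad and x of case2_c in the frame of tray between 0.037 and 0.049 m and y of case2_c in the frame of tray between -0.012 and 0.012 m and z of case2_c in the frame of tray between 0 and 0.064 m and x of case3_c in the frame of tray between 0.037 and 0.049 m and y of case3_c in the frame of tray between -0.012 and 0.012 m and z of case3_c in the frame of tray between 0 and 0.064 m and x of case4_c in the frame of tray between 0.037 and 0.049 m and y of case4_c in the frame of tray between -0.012 and 0.012 m and z of case4_c in the frame of tray between 0 and 0.064 m and value of joint knob below 0.12 rad); the robot touches nothing.
It fails at once if the keeper bar itself is pushed by the robot (over 2 N) (contact force between any of the fingers, the arm and knob_c3 above 2 N).
It fails at once if the brass weight or the beaker is shifted by more than 4 cm or tipped (distance of any of weight, beaker from where it was at the start of the episode above 0.04 m or angle between any of weight, beaker's own z axis and vertical above 0.5 rad).
Of case1, case2, case3, case4 only 3 to 4 are there at a start; the rules pass over those that are not, and their reading is None.
At some moment in a run one of case1, case2, case3, case4 may be knocked a few centimetres aside while the robot is not near it.
Once in a run the grip may slacken for a moment while it holds something.
It also fails if it takes over 210 s, if anything falls off the work surface, if the arm or the gripper's body presses on something with over 40 N, if the wrist force passes 120 N, or if a joint passes its speed limit or range.

### The arm

A 7-joint arm with a two-finger parallel gripper is mounted at the origin on a cart in front of the work surface, level with it; the furniture and walls round the work are solid. World frame = base frame: x ahead of the robot, y to its left, z up, the work surface at z = 0. Lengths are in m, angles in rad, forces in N, time in s.
With the tool pointing down it reaches from about 0.425 to 0.825 m from the base axis. Payload 3.6 kg.
Tool frame: the origin (TCP) lies on the centre line of the jaws, within the pads' length; the fingertips stand 25 mm ahead of it and the grasp point (between the pads) lies 6 mm ahead of it; z points along the fingers, y is the line along which they close (so a half turn about z gives the same grasp; the last joint's range is limited). The gripper opens to 85 mm and grips with 20 to 120 N. Pads are 22 mm wide; open, the fingers measure 114 mm over their backs; the gripper's body (76 mm by 85 mm) begins 54 mm behind the grasp point. The pads swing forward as they close: fully open they stand 13 mm farther back than shut.
Start: joints at [-1.355, 0.615, -0.013, 1.423, 0.008, 1.103, -0.04], TCP at [0.156, 0.631, 0.256] pointing down, gripper open.
Joint ranges: [-3.12, 3.12], [-0.3, 2.06], [-1.34, 1.32], [0.26, 2.42], [-1.36, 4.5], [0.01, 1.98], [-2.84, 2.84]. Speed limits (rad/s): [2.79, 2.79, 3.14, 3.14, 3.14, 3.14, 3.14].

### API

Orientations are given as a rotation vector (axis times angle).
In Python, from plant import bot gives the robot as it stands. Calls block until the motion is done:
- bot.move_ptp(position, orientation): joint-space move of the TCP to a pose.
- bot.move_straight(position, orientation=None, speed=0.15, max_force=None): straight line of the TCP; orientation=None keeps the orientation; speed is the mean speed in m/s. With max_force (N) it stops when the force on the tool has changed by that much, and returns True; else False.
- bot.set_joints(angles): joint-space move.
- bot.grip(opening, newtons=None): finger opening in m; newtons is the grip in N (None keeps the last); returns when the fingers have stopped.
- bot.dwell(seconds).
- bot.solve_ik(position, orientation): joint angles nearest the present ones, or None.
- bot.sense(): the state.
- bot.capture(name): name is "side" or "top"; returns a dict with "image" (420x560x3 uint8, blue, green, red), "vfov" (degrees; the focal length in pixels is half the picture's height over the tangent of half this angle, whatever the lens; pixels are square), "cx", "cy" (the principal point, pixels), "eye" and "orientation" of the camera in the world. Camera axes: x right, y up, looking along -z (the intrinsics and any distortion apply to the point x, -y, -z); pixel columns grow to the right and rows downward; lengths in m; the calibration is good to about 2 mm. A picture is of the moment at which its call begins. There is no depth.
A pose or a line that the arm cannot do raises bot.MotionError and nothing moves.
- bot.close_job(): hands the job in; it is judged then, once.
The state is a dict: "time_s": time; "joints": joint angles; "qvel": joint speeds; "joint_torque": joint torques, N m; "tcp_pos": TCP position; "tool_rot": TCP orientation; "contact_force": force on the tool from outside, world axes, zero at the start; "ft_torque": the same for the moment, N m; "opening": finger opening in m; "grip_force": force on a finger pad.
Only numpy, scipy, OpenCV 4.12 (cv2) and the standard library are available. Lean on these libraries where they do the work, as an engineer would, in place of code of your own. Each camera call takes 0.05 s, during which the arm holds its last target. There are 200 camera calls.

## Working session

There is one attempt and no reset: what is moved stays moved. The work goes in short steps, each a Python script; the robot and the scene stay as the last script left them, time stands still between calls to the robot, and variables do not carry over. Pictures are saved under pics/ and viewed, at most 14 in all, crops included, and the job is handed in when it is done.

```bash
ls; mkdir -p pics; python3 - <<'E'
from plant import bot
import cv2,numpy as np
for n in("side","top"):
    c=bot.capture(n); cv2.imwrite(f"pics/{n}0.png",c["image"]); print(n,{k:v for k,v in c.items() if k!="image"})
s=bot.sense();print(s)
E
```

```text
pics
side {'vfov': 45.1572462971734, 'cx': 273.84345394023603, 'cy': 208.70907687855467, 'eye': array([ 0.20134001, -0.68368024,  0.86311286]), 'orientation': array([ 0.85627741, -0.15799764, -0.31296659])}
top {'vfov': 49.01523162646545, 'cx': 280.03652604667826, 'cy': 214.3823644707043, 'eye': array([0.4162916 , 0.09790234, 1.08002202]), 'orientation': array([ 0.07066223, -0.06992925, -1.55212219])}
{'time_s': 0.1, 'joints': array([-1.35451077,  0.61585391, -0.01259938,  1.42476246,  0.00805828,
        1.1034009 , -0.04041831]), 'qvel': array([-0.00033306, -0.00277274,  0.00078795, -0.00478865,  0.00041112,
       -0.00024744,  0.0010526 ]), 'joint_torque': array([ 1.49737887e-03, -4.70384753e+01,  2.60449955e-01, -1.71570826e+01,
        1.01465426e-02,  5.87349728e-03,  2.43850371e-05]), 'tcp_pos': array([0.15609804, 0.63031964, 0.25522568]), 'tool_rot': array([-0.38037341, -3.11819184,  0.00370435]), 'contact_force': array([-0.35964165,  0.39004664, -0.22404458]), 'ft_torque': array([ 0.01154309, -0.05318339,  0.03112716]), 'grip_force': 0.0, 'opening': 0.08523451906951116}
```

View pics/top0.png

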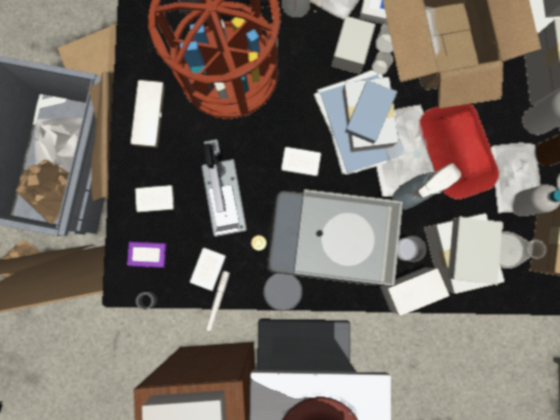

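View pics/side0.png

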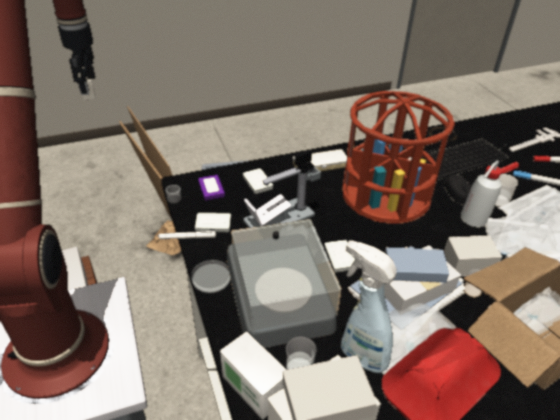

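The top view shows white rectangles at (154,198), (301,161) and (208,269) that are case-sized at about 37x25 px. The look-alikes are the larger white boxes at (147,113) and (417,290), the purple case at (146,254) and the white pen at (218,300). The tray, post and keeper are around (222,190), the brass weight at (259,243) and the beaker at (410,249). Next I'll measure them and take one close crop.

```bash
cat > h.py <<'E'
import cv2,numpy as np
from scipy.spatial.transform import Rotation as R
from plant import bot
def f(c): return 210/np.tan(np.radians(c["vfov"]/2))
def ray(c,uv):
    uv=np.atleast_2d(np.asarray(uv,float)); k=f(c)
    d=np.c_[(uv[:,0]-c["cx"])/k,-(uv[:,1]-c["cy"])/k,-np.ones(len(uv))]
    return R.from_rotvec(c["orientation"]).apply(d)
def onplane(c,uv,z):
    d=ray(c,uv); return c["eye"]+d*((z-c["eye"][2])/d[:,2])[:,None]
def proj(c,p):
    q=R.from_rotvec(c["orientation"]).inv().apply(np.atleast_2d(p)-c["eye"]); k=f(c)
    return np.c_[c["cx"]+k*q[:,0]/-q[:,2],c["cy"]-k*q[:,1]/-q[:,2]]
def tri(c1,u1,c2,u2):
    d1=ray(c1,u1)[0];d2=ray(c2,u2)[0]
    s=np.linalg.lstsq(np.c_[d1,-d2],c2["eye"]-c1["eye"],rcond=None)[0]
    a=c1["eye"]+s[0]*d1;b=c2["eye"]+s[1]*d2
    return (a+b)/2,np.linalg.norm(a-b)
def whites(c,z=0.016):
    g=c["image"].astype(int); m=((g.min(2)>150)&(g.max(2)-g.min(2)<45)).astype(np.uint8)
    out=[]
    for k in cv2.findContours(m,cv2.RETR_EXTERNAL,cv2.CHAIN_APPROX_NONE)[0]:
        if cv2.contourArea(k)<150: continue
        p=onplane(c,k[:,0,:],z)[:,:2]*1000
        r=cv2.minAreaRect(p.astype(np.float32)); (x,y),(w,h),a=r
        if w<h: w,h,a=h,w,a+90
        M=cv2.moments(k); out.append((np.round(cv2.minAreaRect(k)[0]),round(x,1),round(y,1),round(w),round(h),round((a+90)%180-90,1)))
    return out
E
python3 - <<'E'
from h import *
c=bot.capture("top")
for w in whites(c): 
    if w[3]<200: print(w)
i=c["image"]; cv2.imwrite("pics/crop1.png",cv2.resize(i[70:310,120:340],None,fx=2.5,fy=2.5,interpolation=cv2.INTER_CUBIC))
s=bot.capture("side")["image"]; cv2.imwrite("pics/crop2.png",cv2.resize(s[130:270,160:360],None,fx=4,fy=4,interpolation=cv2.INTER_CUBIC))
E
```

```text
(array([182., 410.]), 70.6, 311.6, 177, 41, -89.0)
(array([504., 386.]), 133.7, -408.9, 78, 58, 64.5)
(array([467., 385.]), 134.6, -327.9, 87, 82, 29.1)
(array([ 70., 375.]), 118.5, 574.2, 123, 107, 63.5)
(array([429., 361.]), 187.1, -240.9, 119, 72, -4.8)
(array([207., 269.]), 384.0, 264.1, 85, 55, -19.4)
(array([146., 254.]), 415.2, 406.5, 62, 32, 87.2)
(array([444., 236.]), 468.6, -288.2, 63, 37, 13.4)
(array([405., 251.]), 432.2, -189.6, 158, 47, -6.7)
(array([488., 255.]), 425.0, -380.9, 189, 153, -8.5)
(array([547., 200.]), 556.2, -519.9, 45, 45, 21.4)
(array([154., 198.]), 544.8, 393.3, 85, 55, -84.5)
(array([439., 182.]), 594.0, -270.2, 105, 41, -52.5)
(array([223., 198.]), 549.2, 231.3, 166, 72, 11.7)
(array([301., 161.]), 639.0, 52.8, 84, 55, 81.4)
(array([516., 177.]), 609.2, -450.8, 156, 103, 4.9)
(array([ 56., 130.]), 705.6, 631.5, 164, 105, 1.3)
(array([147., 113.]), 748.1, 417.7, 155, 62, -4.1)
(array([384.,  43.]), 929.3, -144.0, 45, 36, 1.0)
(array([433.,  31.]), 961.0, -259.8, 110, 13, 11.7)
(array([547.,  21.]), 991.5, -535.7, 118, 63, 11.0)
(array([374.,   8.]), 1015.5, -118.8, 58, 43, -89.0)
(array([349.,  27.]), 967.6, -58.9, 188, 114, 21.6)
```

View pics/crop1.png

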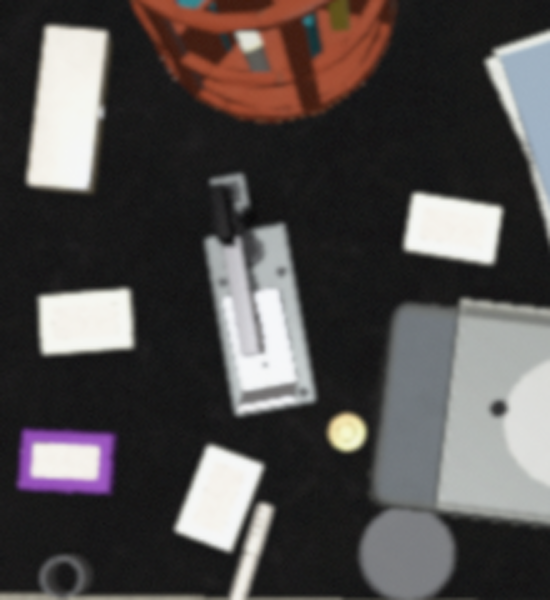

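View pics/crop2.png

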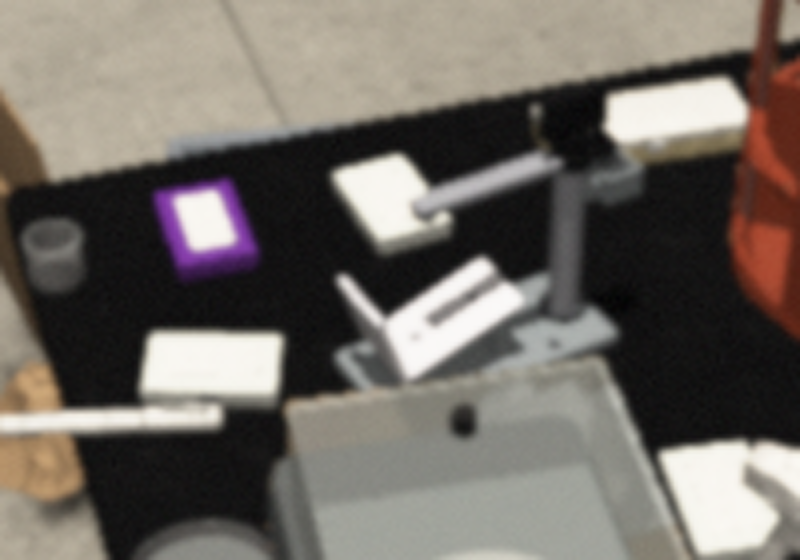

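The crops show exactly three white cases, each measuring about 85x55 mm: A (384,264), B (545,393) and C (639,53). The purple one at (146,254), the tall white box at (147,113) and the pen beside A are excluded. Next I'll locate the stand with a zoomed view of the knob and keeper.

```bash
python3 - <<'E'
from h import *
t=bot.capture("top")["image"][135:235,192:252]; s=bot.capture("side")["image"][148:238,238:325]
a=cv2.resize(t,(360,600),interpolation=cv2.INTER_CUBIC); b=cv2.resize(s,None,fx=5,fy=5,interpolation=cv2.INTER_CUBIC)
o=np.zeros((600,360+b.shape[1],3),np.uint8); o[:,:360]=a; o[:b.shape[0],360:]=b
o=np.clip(255*(o/255.)**.6,0,255).astype(np.uint8)
print(o.shape); cv2.imwrite("pics/z.png",o[:,:800])
E
```

```text
(600, 795, 3)
```

View pics/z.png

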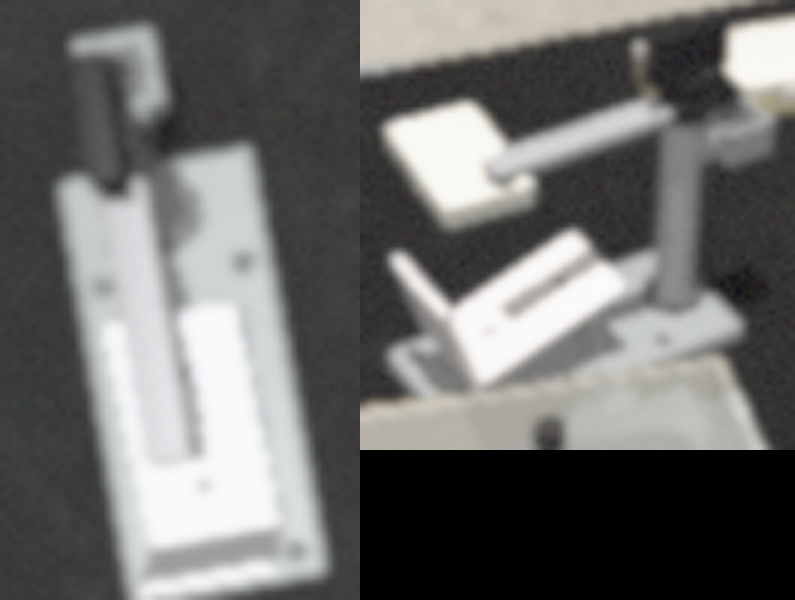

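The left half shows the top view. The keeper centreline runs from zoom pixel (130,190) to (171,460), and the tray's upper edge from (103,322) to (240,303). The backstop's foot line runs from (148,548) to (280,525), and the black wing's top is at about (97,125). There is a grey bracket behind the post near (140,60). I'll turn these into positions.

```bash
python3 - <<'E'
from h import *
T=bot.capture("top");S=bot.capture("side")
t=lambda *p:[192-.4+p[0]/6,135-.4+p[1]/6]
s=lambda *p:[238-.4+(p[0]-360)/5,148-.4+p[1]/5]
def mm(x):return np.round(np.array(x)*1000,1)
P=lambda p,z:onplane(T,[t(*p)],z)[0]
k0,k1=P((130,190),.14),P((171,460),.14); d=k0-k1; print("keeper tip",mm(k1),"yaw",np.degrees(np.arctan2(d[1],d[0])))
u=d/np.linalg.norm(d); print("post from keeper",mm(k1+u*.112))
ul,ur=P((103,322),.0569),P((240,303),.0569); ll,lr=P((148,548),.03),P((280,525),.03)
print("tray top",mm(ul),mm(ur),mm(np.linalg.norm(ul-ur)),"low",mm(ll),mm(lr),mm(np.linalg.norm(ll-lr)))
a=(ul+ur)/2;b=(ll+lr)/2;e=a-b; print("yaw",np.degrees(np.arctan2(e[1],e[0])),mm(np.hypot(*e[:2])),"edge yaws",[np.degrees(np.arctan2(-(q)[0],q[1])) for q in(ul-ur,ll-lr)])
w=P((97,125),.184);print("wing",mm(w))
w=P((78,60),.184);w2=P((118,185),.184);print("wing diag ends",mm(w),mm(w2))
print("bracket",[ (mm(x),mm(y)) for x,y in [tri(T,t(155,25),S,s(775,118)),tri(T,t(165,100),S,s(705,150))]])
for n,p in dict(tip=(tri(T,t(171,462),S,s(495,168))),).items(): print(n,mm(p[0]),mm(p[1]))
# side check: predicted tray corners & post from estimate
for n,p in dict(post=k1+u*.112,orig=b).items(): print(n, proj(S,p))
E
```

```text
keeper tip [505.1 222.1 140. ] yaw 10.25089826138415
post from keeper [615.3 242.  140. ]
tray top [564.3 259.9  56.9] [572.4 209.   56.9] 51.6 low [481.7 244.4  30. ] [491.4 194.3  30. ] 50.9
yaw 10.461112552224339 83.2 edge yaws [np.float64(8.989859054140867), np.float64(10.928162034415049)]
wing [611.3 243.8 184. ]
wing diag ends [633.  250.8 184. ] [591.4 236.3 184. ]
bracket [(array([659.8, 234.9, 122.2]), np.float64(2.4)), (array([629.1, 233.7, 111.8]), np.float64(15.1))]
tip [505.9 222.1 137.1] 2.4
post [[303.78887912 167.02935789]]
orig [[257.13901615 217.58520059]]
```

Everything agrees: the tray origin is (0.4866, 0.2194), yaw is about 10.3°, and the post is at (0.6145, 0.2427). The tray measures 51 mm wide and 83 mm level, and the keeper tip height and the 112 mm and 130 mm spans also match. Next comes the knob.

```bash
cat >> h.py <<'E'
YAW=np.radians(10.3); OR=np.array([.4866,.2194,.03]); POST=np.array([.6145,.2427])
RZ=R.from_euler('z',YAW); TR=RZ*R.from_euler('y',-np.radians(18))   # tray frame
def tool(ref,flip=False):  # tool z = -ref z, tool y = +-ref y
    return ref*R.from_euler('x',np.pi)*R.from_euler('z',np.pi if flip else 0)
def best(pos,ref,lo=-2.7,hi=2.7):
    c=[]
    for fl in(0,1):
        o=tool(ref,fl).as_rotvec(); q=bot.solve_ik(list(pos),list(o))
        if q is not None and lo<q[6]<hi: c.append((abs(q[6]),list(o),q))
    return min(c,key=lambda a:a[0])[1:]
def st():
    s=bot.sense(); return dict(t=round(s["time_s"],1),p=np.round(s["tcp_pos"],4),F=np.round(s["contact_force"],1),T=np.round(s["ft_torque"],2),op=round(s["opening"],4),g=round(s["grip_force"],1),q7=round(s["joints"][6],3))
def j7(d,steps):
    q=np.array(bot.sense()["joints"])
    for i in range(steps): q[6]+=d/steps; bot.set_joints(list(q))
E
python3 - <<'E'
from h import *
p=[*POST,.26]
for fl in(0,1):
    o=tool(RZ,fl).as_rotvec(); print(bot.solve_ik(p,list(o)))
o,q=best(p,RZ,-2.6,1.6)
bot.move_ptp(p,list(o)); bot.grip(.045,60); a=st();print(a)
y=lambda:R.from_rotvec(bot.sense()["tool_rot"]).as_matrix()[:,1]
v=y(); j7(.1,1); w=y(); print("j7 + gives dyaw",np.cross(v,w)[2]); j7(-.1,1); print(st())
c=bot.capture("top"); s=bot.capture("side")
cv2.imwrite("pics/k1.png",np.hstack([cv2.resize(c["image"][110:230,150:290],(350,300)),cv2.resize(s["image"][90:210,220:360],(350,300))]))
E
```

```text
[-0.77761522  0.71505203  0.70873346  1.39761821 -0.47513475  1.20229978
 -1.41091334]
[-0.39117881  0.62982982 -0.03258888  1.38303825  0.02123104  1.12906448
  1.32396971]
{'t': 3.0, 'p': array([0.6145, 0.2428, 0.26  ]), 'F': array([ 0.7, -0.2,  0.7]), 'T': array([ 0.01, -0.02,  0.  ]), 'op': 0.0451, 'g': 0.0, 'q7': np.float64(1.324)}
j7 + gives dyaw 0.09743311409800007
{'t': 3.5, 'p': array([0.6145, 0.2427, 0.26  ]), 'F': array([ 0.9, -0.7,  1.5]), 'T': array([ 0.01, -0.04, -0.  ]), 'op': 0.0447, 'g': 0.0, 'q7': np.float64(1.323)}
```

View pics/k1.png

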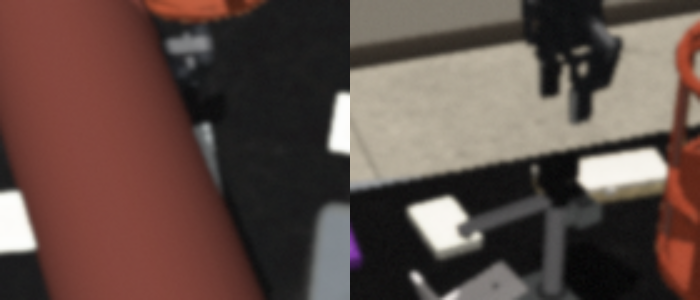

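The side view shows the jaws directly above the wing. A decrease in j7 is clockwise. I'll descend under guard, grip and twist.

```bash
python3 - <<'E'
from h import *
o=bot.sense()["tool_rot"]
print(bot.move_straight([*POST,.177],None,.06,max_force=8),st())
bot.grip(.0,110); print(st())
for k in range(4): j7(-.3,1); print(st())
bot.grip(.05); bot.move_straight([*POST,.25],None,.1); print(st())
bot.set_joints([1.2,*bot.sense()["joints"][1:]]) if 0 else None
s=bot.capture("side")
cv2.imwrite("pics/k2.png",cv2.resize(s["image"][90:240,200:360],(640,600)))
E
```

```text
False {'t': 5.2, 'p': array([0.6147, 0.2428, 0.1775]), 'F': array([ 0.3, -0.5,  0.3]), 'T': array([-0.01, -0.03,  0.02]), 'op': 0.0449, 'g': 0.0, 'q7': np.float64(1.317)}
{'t': 5.6, 'p': array([0.6145, 0.245 , 0.1795]), 'F': array([-3.5,  0.6,  8.2]), 'T': array([0.47, 0.5 , 0.03]), 'op': 0.0116, 'g': 126.0, 'q7': np.float64(1.317)}
{'t': 6.0, 'p': array([0.6145, 0.2448, 0.1795]), 'F': array([-0.4,  0.4, -0.3]), 'T': array([ 0.02, -0.12, -0.01]), 'op': 0.0115, 'g': 124.5, 'q7': np.float64(1.02)}
{'t': 6.3, 'p': array([0.6145, 0.2447, 0.1795]), 'F': array([-0.3, -0.7,  0.8]), 'T': array([-0.02, -0.18,  0.01]), 'op': 0.0112, 'g': 124.5, 'q7': np.float64(0.725)}
{'t': 6.7, 'p': array([0.6144, 0.2445, 0.1795]), 'F': array([-1.2, -1. ,  0. ]), 'T': array([-0.2 , -0.1 , -0.01]), 'op': 0.0112, 'g': 124.5, 'q7': np.float64(0.43)}
{'t': 7.1, 'p': array([0.6143, 0.2444, 0.1795]), 'F': array([-2.2, -0.5,  1.6]), 'T': array([-0.33, -0.11,  0.09]), 'op': 0.0111, 'g': 124.5, 'q7': np.float64(0.135)}
{'t': 8.4, 'p': array([0.614 , 0.2425, 0.2492]), 'F': array([-0.4, -0.4, -0.3]), 'T': array([ 0.01, -0.01,  0.04]), 'op': 0.0497, 'g': 0.0, 'q7': np.float64(0.136)}
```

View pics/k2.png

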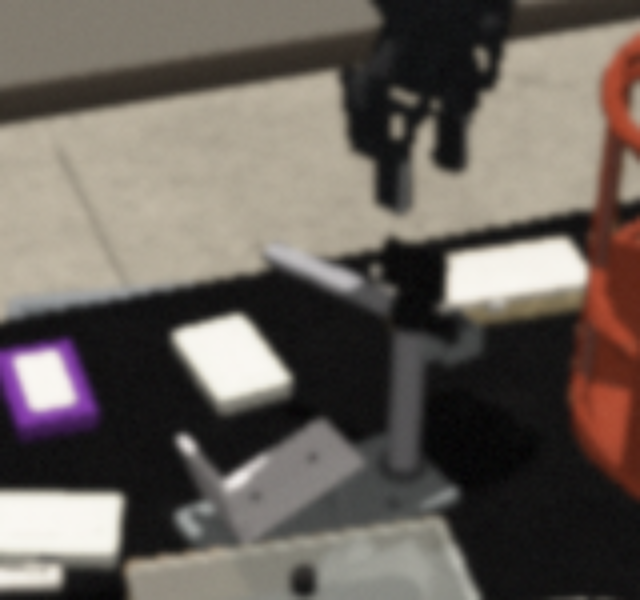

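The knob broke loose and the keeper now points left. In the crop the keeper tip is at (270,250). I'll regrasp and turn it on to the stop.

```bash
sed -i 's/POST=np.array(\[.6145,.2427\])/POST=np.array([.6143,.2443])/; s/OR=np.array(\[.4866,.2194/OR=np.array([.4866,.2205/' h.py; python3 - <<'E'
from h import *
bot.move_straight([*POST,.177],None,.08,max_force=8)
bot.grip(.0,110); print(st())
j7(-.6,1); print(st())
for k in range(4):
    j7(-.06,1); s=st(); print(s["q7"],s["T"],s["F"])
    if abs(s["T"][2])>.5: break
print(st()); bot.grip(.05); bot.move_straight([*POST,.26],None,.1)
p=[.45,-.05,.35]; bot.move_ptp(p,list(bot.sense()["tool_rot"])); print(st())
bot.grip(.085)
T=bot.capture("top")
for w in whites(T):
    if 75<w[3]<95 and 45<w[4]<65: print(w)
cv2.imwrite("pics/k3.png",cv2.resize(T["image"][70:310,110:340],(575,600)))
E
```

```text
{'t': 10.0, 'p': array([0.6143, 0.2442, 0.179 ]), 'F': array([-1.7, -0.5,  7.7]), 'T': array([-0.24,  0.72,  0.06]), 'op': 0.0116, 'g': 188.2, 'q7': np.float64(0.13)}
{'t': 10.6, 'p': array([0.6138, 0.2441, 0.179 ]), 'F': array([-2.2, -1.3,  0.8]), 'T': array([-0.18,  0.32, -0.04]), 'op': 0.0112, 'g': 187.1, 'q7': np.float64(-0.468)}
-0.526 [-0.05  0.14  0.  ] [-1.2  0.2  0.2]
-0.583 [-0.1   0.17  0.  ] [-1.1 -0.2  0.6]
-0.641 [-0.11  0.2  -0.  ] [-1.2  0.2  0.3]
-0.695 [-0.65  0.54  1.58] [-0.9 -1.   1.7]
{'t': 11.6, 'p': array([0.6136, 0.244 , 0.1794]), 'F': array([-0.9, -1. ,  1.7]), 'T': array([-0.65,  0.54,  1.58]), 'op': 0.0113, 'g': 132.2, 'q7': np.float64(-0.695)}
{'t': 14.3, 'p': array([ 0.4508, -0.0487,  0.3497]), 'F': array([ 0.8, -0.4,  0.5]), 'T': array([ 0.01, -0.05, -0.05]), 'op': 0.0501, 'g': 0.0, 'q7': np.float64(-0.198)}
(array([207., 269.]), 384.1, 264.1, 85, 56, -19.5)
(array([154., 198.]), 544.9, 393.3, 85, 55, -84.6)
(array([301., 161.]), 638.8, 52.9, 85, 55, 81.4)
```

View pics/k3.png

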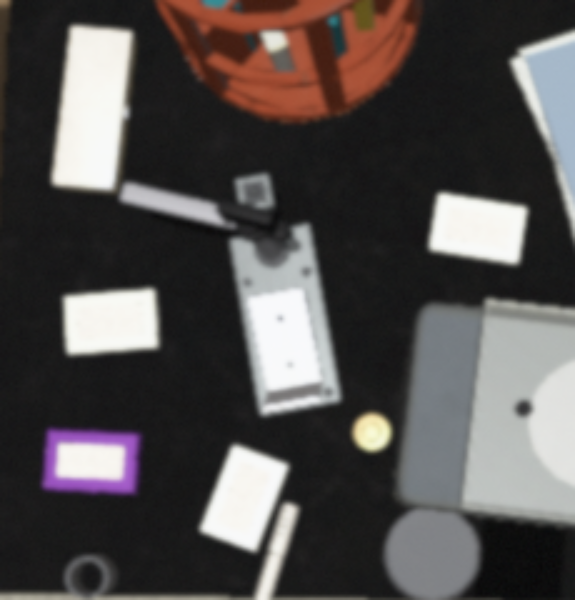

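The keeper is fully clear (torque rose at the stop, q7 −0.695), and the tray face is now open at crop (285,340). The three cases have not moved. I'll refine the tray from its bright face, then pick C.

```bash
cat >> h.py <<'E'
def cases(c=None): return [w for w in whites(c or bot.capture("top")) if 78<w[3]<92 and 49<w[4]<61]
def pick(x,y,yawdeg,dx=0,op=.066,gap=.0025,force=60):
    ref=R.from_euler('z',np.radians(yawdeg)); c=np.array([x,y,.008]); g=c+ref.apply([dx,0,0])
    o,_=best([*g[:2],.15],ref); bot.move_ptp([*g[:2],.15],o); bot.grip(op,force)
    bot.move_straight([*g[:2],.06],None,.2)
    hit=bot.move_straight([*g[:2],.012],None,.03,max_force=5); z=bot.sense()["tcp_pos"][2]
    bot.move_straight([*g[:2],z+gap],None,.03); bot.grip(.03,force); s=bot.sense(); print("hit",hit,z,st())
    off=R.from_rotvec(s["tool_rot"]).inv().apply(c-s["tcp_pos"]); off[1]=0
    bot.move_straight([*s["tcp_pos"][:2],.18],None,.15); print("lifted",st()); return off
def place(off,zc,x0=.046,dry=.05):
    q=lambda x,z:OR+TR.apply([x,0,z])
    o,_=best(q(x0,zc+dry)-tool(TR).apply(off),TR); Ro=R.from_rotvec(o); P=lambda x,z:list(q(x,z)-Ro.apply(off))
    bot.move_ptp(P(x0,zc+dry),o); bot.move_straight(P(x0,zc+.01),None,.12); bot.dwell(.2)
    hit=bot.move_straight(P(x0,zc-.004),None,.02,max_force=5)
    t=lambda:TR.inv().apply(bot.sense()["tcp_pos"]+Ro.apply(off)-OR)
    a=t(); print("down",hit,np.round(a,4),st())
    h2=bot.move_straight(P(.036,a[2]+.0005),None,.02,max_force=5); b=t(); print("slid",h2,np.round(b,4),st())
    bot.grip(.07); 
    bot.move_straight(P(b[0],b[2]+.08),None,.15)
E
python3 - <<'E'
from h import *
T=bot.capture("top")
m=(T["image"].min(2)>215).astype(np.uint8); m[:180]=0;m[235:]=0;m[:,:195]=0;m[:,255:]=0
k=max(cv2.findContours(m,cv2.RETR_EXTERNAL,cv2.CHAIN_APPROX_NONE)[0],key=cv2.contourArea)[:,0]
d=ray(T,k);n=TR.as_matrix()[:,2];s=((OR-T["eye"])@n)/(d@n);p=T["eye"]+d*s[:,None]
l=TR.inv().apply(p-OR)*1000; print("tray frame extent",l.min(0),l.max(0),cv2.minAreaRect(l[:,:2].astype(np.float32)))
c=[w for w in cases(T) if w[2]<150][0]; print(c)
off=pick(c[1]/1000,c[2]/1000,c[5]); np.save("off.npy",off); print(off)
E
```

```text
tray frame extent [-1.81981212e-01 -2.66275079e+01 -2.46827344e-13] [8.73027927e+01 2.59552963e+01 2.27552866e-13] ((43.59849548339844, -0.2596321105957031), (87.06669616699219, 51.78432083129883), 1.0109872817993164)
(array([301., 161.]), 638.8, 52.9, 85, 55, 81.4)
hit True 0.01861408983261406 {'t': 18.7, 'p': array([0.6398, 0.0529, 0.0218]), 'F': array([0.2, 0.6, 4.5]), 'T': array([-0.03, -0.19, -0.06]), 'op': 0.0531, 'g': 66.0, 'q7': np.float64(-0.311)}
lifted {'t': 19.9, 'p': array([0.6389, 0.0528, 0.1787]), 'F': array([-0.7,  0.8, -1.1]), 'T': array([0.02, 0.04, 0.04]), 'op': 0.0525, 'g': 63.7, 'q7': np.float64(-0.298)}
[-9.94183944e-05  0.00000000e+00  1.38313053e-02]
```

The tray frame is confirmed: 87x52 mm, offset under 1 mm. Case C is held at 53 mm, so I'll place it.

```bash
cat >> h.py <<'E'
def away(): bot.move_ptp([.45,-.05,.35],best([.45,-.05,.35],R.identity())[0])
def stack(T,zt):  # bright region measured in tray plane at height zt
    m=(T["image"].min(2)>150).astype(np.uint8); m[:165]=0;m[245:]=0;m[:,:188]=0;m[:,262:]=0
    out=[]
    for k in cv2.findContours(m,cv2.RETR_EXTERNAL,cv2.CHAIN_APPROX_NONE)[0]:
        if cv2.contourArea(k)<300: continue
        k=k[:,0]; d=ray(T,k);n=TR.as_matrix()[:,2];s=((OR+n*zt-T["eye"])@n)/(d@n)
        l=TR.inv().apply(T["eye"]+d*s[:,None]-OR)*1000; out.append([np.round(v,1) for v in cv2.minAreaRect(l[:,:2].astype(np.float32))])
    return out
E
python3 - <<'E'
from h import *
place(np.load("off.npy"),.008); away(); print(st())
T=bot.capture("top"); S=bot.capture("side")
for w in cases(T): print(w)
print(stack(T,.016))
cv2.imwrite("pics/p1.png",np.hstack([cv2.resize(T["image"][125:245,170:290],(400,400)),cv2.resize(S["image"][150:250,220:320],(400,400))]))
E
```

```text
down True [0.046  0.     0.0082] {'t': 22.0, 'p': array([0.5229, 0.2271, 0.0651]), 'F': array([-0.2, -0.6,  4.4]), 'T': array([0.01, 0.25, 0.03]), 'op': 0.0528, 'g': 64.5, 'q7': np.float64(0.406)}
slid True [0.0418 0.     0.0082] {'t': 22.3, 'p': array([0.5189, 0.2264, 0.0638]), 'F': array([-0.9,  0.5,  2.5]), 'T': array([-0.08,  0.08,  0.01]), 'op': 0.0523, 'g': 64.4, 'q7': np.float64(0.396)}
{'t': 24.7, 'p': array([ 0.4498, -0.049 ,  0.349 ]), 'F': array([ 0.2,  0.5, -0.1]), 'T': array([0.04, 0.03, 0.03]), 'op': 0.07, 'g': 0.0, 'q7': np.float64(-1.065)}
(array([207., 269.]), 384.0, 264.0, 86, 56, -19.5)
(array([154., 198.]), 544.7, 393.2, 85, 56, -84.5)
[[array([60.9, -5.7]), array([ 71.7, 158.2]), np.float64(89.4)]]
```

View pics/p1.png

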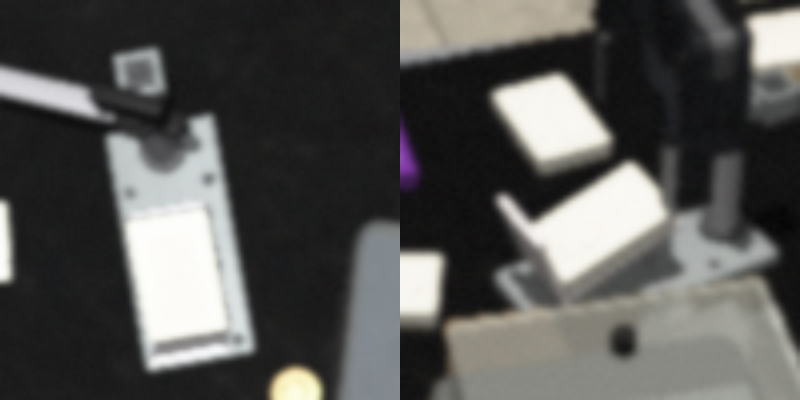

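Case C lies flat against the backstop, in the crop's top view at (175,275). B is next, with a higher transit past the keeper.

```bash
sed -i 's/,\.18\],None,\.15)/,.23],None,.2)/; s/    o,_=best(\[\*g\[:2\],.15\],ref); /    o,_=best([*g[:2],.27],ref); bot.move_ptp([*g[:2],.27],o); /; s/min(2)>150).astype(np.uint8); m\[:165\]/min(2)>215).astype(np.uint8); m[:165]/' h.py
cat > run.py <<'E'
import sys
from h import *
lv=float(sys.argv[1]); dx=float(sys.argv[3])
c=[w for w in cases() if (w[1]>450)==(sys.argv[2]=="B") and not(450<w[1]<600 and w[2]<300)]; print(c); c=c[0]
off=pick(c[1]/1000,c[2]/1000,c[5],dx=dx)
s=bot.sense()
if s["opening"]<.048: print("LOST"); sys.exit()
place(off,lv); away(); T=bot.capture("top"); S=bot.capture("side")
for w in cases(T): print(w)
print(stack(T,lv+.008))
cv2.imwrite(f"pics/p{sys.argv[2]}.png",np.hstack([cv2.resize(T["image"][125:245,170:290],(400,400)),cv2.resize(S["image"][150:250,220:320],(400,400))]))
E
python3 run.py .024 B 0
```

```text
[(array([154., 198.]), 544.7, 393.2, 85, 56, -84.5)]
hit True 0.018654337680047265 {'t': 29.7, 'p': array([0.5457, 0.3933, 0.0218]), 'F': array([-0.2,  0.3,  3.8]), 'T': array([-0.03, -0.19, -0.01]), 'op': 0.0527, 'g': 66.3, 'q7': np.float64(-0.115)}
lifted {'t': 30.9, 'p': array([0.5446, 0.3931, 0.2283]), 'F': array([-0.6, -0.2, -0.2]), 'T': array([ 0.03, -0.01,  0.03]), 'op': 0.0522, 'g': 64.0, 'q7': np.float64(-0.226)}
down True [0.046  0.0001 0.0242] {'t': 32.9, 'p': array([0.518 , 0.2263, 0.0804]), 'F': array([-1.2,  0.2,  5. ]), 'T': array([-0.01,  0.26,  0.09]), 'op': 0.0523, 'g': 64.7, 'q7': np.float64(-0.78)}
slid True [0.0422 0.     0.0243] {'t': 33.3, 'p': array([0.5145, 0.2256, 0.0793]), 'F': array([0.8, 0.2, 2.3]), 'T': array([-0.06,  0.15,  0.06]), 'op': 0.0526, 'g': 64.5, 'q7': np.float64(-0.768)}
(array([207., 269.]), 384.0, 264.0, 86, 56, -19.4)
[[array([43. ,  0.3]), array([82.7, 53.4]), np.float64(0.2)]]
```

View pics/pB.png

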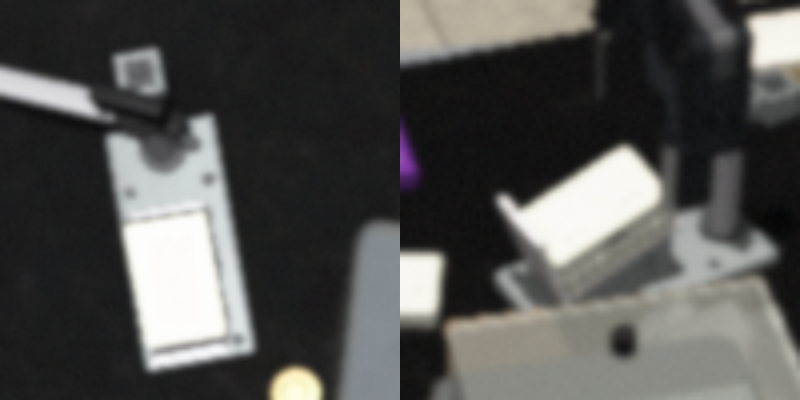

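B is seated: the top rectangle is centred at tray (43, 0.3) mm and square. For A I'll grip toward its far end to keep clear of the pen.

```bash
sed -i 's/op=.066/op=.061/' h.py; python3 run.py .040 A .027
```

```text
[(array([207., 269.]), 384.0, 264.1, 86, 56, -19.4)]
hit True 0.019768788530298446 {'t': 40.4, 'p': array([0.4095, 0.2552, 0.0226]), 'F': array([-0.9, -0.5,  4.6]), 'T': array([-0.13,  0.16,  0.01]), 'op': 0.0524, 'g': 63.2, 'q7': np.float64(1.008)}
lifted {'t': 41.6, 'p': array([0.4087, 0.2548, 0.229 ]), 'F': array([-0.1, -0.7, -1.5]), 'T': array([0.04, 0.06, 0.02]), 'op': 0.053, 'g': 62.7, 'q7': np.float64(0.852)}
down True [0.046  0.0002 0.0403] {'t': 44.2, 'p': array([0.4876, 0.2208, 0.088 ]), 'F': array([-2. , -0.6,  4.7]), 'T': array([0.05, 0.23, 0.07]), 'op': 0.053, 'g': 63.3, 'q7': np.float64(-0.59)}
slid True [ 0.0418 -0.0001  0.0404] {'t': 44.6, 'p': array([0.4837, 0.2199, 0.0869]), 'F': array([1. , 0.4, 1.8]), 'T': array([-0.09,  0.1 , -0.03]), 'op': 0.0526, 'g': 64.5, 'q7': np.float64(-0.585)}
[[array([38.6,  0.1]), array([91.9, 53. ]), np.float64(1.0)]]
```

View pics/pA.png

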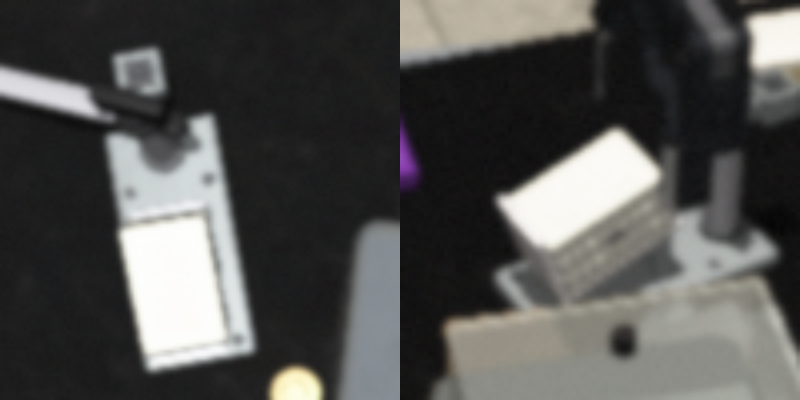

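All three cases are stacked flat and square against the backstop. Next I'll turn the knob back counter-clockwise in two grasps.

```bash
python3 - <<'E'
from h import *
import sys
ref=RZ*R.from_euler('z',-2.0)
p=[*POST,.26]
c=[(bot.solve_ik(p,list(tool(ref,f).as_rotvec())),f) for f in(0,1)]; print([(round(q[6],2)) if q is not None else None for q,f in c])
c=[x for x in c if x[0] is not None and -2.7<x[0][6]<.6]; f=min(c,key=lambda x:abs(x[0][6]+.7))[1]
bot.grip(.05,110); bot.move_ptp(p,list(tool(ref,f).as_rotvec())); q0=bot.sense()["joints"][6]
if bot.move_straight([*POST,.177],None,.06,max_force=8): print("HIT",st()); sys.exit()
bot.grip(0,110); print(st()); j7(1.0,2); print(st())
bot.grip(.05); bot.move_straight([*POST,.21],None,.1); bot.move_straight([*POST,.177],None,.06,max_force=8)
bot.grip(0,110); print(st()); j7(.65,2); print(st())
for k in range(10):
    j7(.06,1); s=st(); print(round(s["q7"]-q0,3),s["T"],s["F"])
    if s["q7"]-q0>1.93 and abs(s["T"][2])>1.2: break
print(st())
E
```

```text
[np.float64(1.88), np.float64(-0.33)]
{'t': 50.5, 'p': array([0.6138, 0.2445, 0.179 ]), 'F': array([-6.3, -1.1,  7.9]), 'T': array([-0.13,  0.43,  0.5 ]), 'op': 0.0113, 'g': 146.5, 'q7': np.float64(-0.287)}
{'t': 51.6, 'p': array([0.6141, 0.2447, 0.179 ]), 'F': array([ 0.9, -0.7,  0.4]), 'T': array([ 0.51, -0.33, -0.08]), 'op': 0.0113, 'g': 145.3, 'q7': np.float64(0.71)}
{'t': 53.7, 'p': array([0.6147, 0.2442, 0.1789]), 'F': array([-3.3, -1.4,  5.8]), 'T': array([0.31, 0.3 , 0.02]), 'op': 0.0112, 'g': 164.6, 'q7': np.float64(0.714)}
{'t': 54.5, 'p': array([0.6149, 0.2448, 0.1789]), 'F': array([ 1.6,  0.6, -2.3]), 'T': array([ 0.83, -0.12,  0.02]), 'op': 0.0113, 'g': 164.1, 'q7': np.float64(1.36)}
1.751 [-0.1   0.14 -0.04] [ 0.5  0.6 -1. ]
1.808 [ 0.01 -0.07  0.1 ] [1.6 1.7 0.2]
1.865 [ 0.04 -0.17 -0.26] [-0.1  2.   0.9]
1.922 [ 0.03 -0.05 -0.25] [0.6 0.9 0. ]
1.98 [ 0.08 -0.    0.04] [ 1.2  1.8 -1.7]
2.038 [ 0.08 -0.02  0.1 ] [ 2.   2.1 -0.6]
2.093 [ 0.11 -0.06 -1.48] [ 1.1  2.4 -0.4]
{'t': 56.2, 'p': array([0.615 , 0.2451, 0.1794]), 'F': array([ 1.1,  2.4, -0.4]), 'T': array([ 0.11, -0.06, -1.48]), 'op': 0.0112, 'g': 141.9, 'q7': np.float64(1.759)}
```

The torque reached −1.48 N m, so the knob is against the home stop. I'll release, retreat and check.

```bash
python3 - <<'E'
from h import *
bot.grip(.05); bot.move_straight([*POST,.28],None,.1); away(); bot.dwell(.5); print(st())
T=bot.capture("top"); S=bot.capture("side"); print(stack(T,.048),cases(T))
cv2.imwrite("pics/end.png",np.hstack([cv2.resize(T["image"][125:245,170:290],(400,400)),cv2.resize(S["image"][140:240,220:320],(400,400))]))
cv2.imwrite("pics/full.png",T["image"])
E
```

```text
{'t': 60.7, 'p': array([ 0.45, -0.05,  0.35]), 'F': array([0. , 0.7, 0.6]), 'T': array([-0.  , -0.05, -0.  ]), 'op': 0.0501, 'g': 0.0, 'q7': np.float64(-1.065)}
[[array([62.5, -2.5]), array([140. ,  54.2]), np.float64(0.3)]] []
```

View pics/end.png

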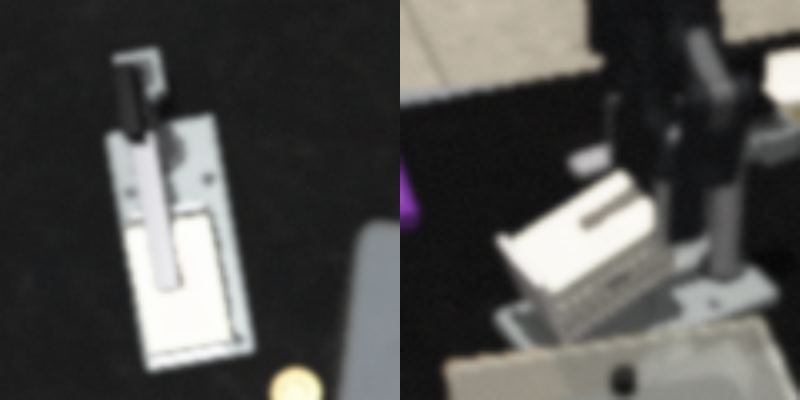

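View pics/full.png

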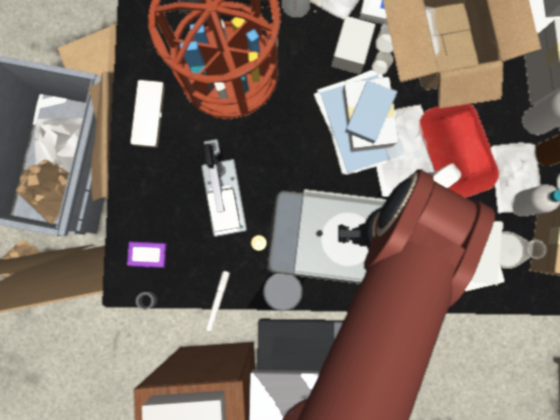

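The keeper is back over the stack. Its tip is at px (220,212), the same as at the start. The weight and beaker were not disturbed, and no white case is left on the bench.

```bash
python3 -c "
from h import *
print(bot.close_job())"
```

```text
the job is handed in; nothing more can be done
None
```

I handed the job in at about 61 s of robot time: all three white cases are stacked on the slope against the backstop, the knob is turned firmly home with the keeper over them, and the weight and beaker were left where they were. The hand-in call returned no verdict.

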